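# Open the safety-capped oil jug at the embroidery bench

### The arm

A 6-joint arm with a two-finger parallel gripper is mounted at the origin on the work surface. World frame = base frame: x ahead of the robot, y to its left, z up, the work surface at z = 0. Lengths are in m, angles in rad, forces in N, time in s.
With the tool pointing down it reaches from about 0.35 to 0.775 m from the base axis. Payload 7.3 kg.
Tool frame: the origin (TCP) lies at the very end of the fingers, on their centre line; the grasp point (between the pads) lies 19 mm behind it; z points along the fingers, y is the direction in which the jaws open and shut (so a half turn about z gives the same grasp; the last joint's range is limited). The gripper opens to 92 mm and grips with 3 to 60 N. Pads are 19 mm wide; open, the fingers measure 130 mm over their backs; the gripper's body (75 mm by 190 mm) begins 47 mm behind the grasp point.
Start: joints at [-1.438, 0.342, 1.524, -0, 1.275, -0.146], TCP at [0.145, -0.505, 0.227] pointing down, gripper open.
Joint ranges: [-2.53, 2.53], [-0.77, 2.02], [0.04, 2.7], [-1, 4.14], [0.28, 2.66], [-3.11, 3.11]. Speed limits (rad/s): [2.57, 2.57, 3.14, 3.14, 3.14, 3.14].

### API

Orientations are given as [roll, pitch, yaw] about the fixed x, y, z axes, in that order (R = Rz(yaw) Ry(pitch) Rx(roll)).
In Python, from cell import monitor, eyes, order gives the robot as it stands. The module is installed in compiled form; this text tells all that it offers.
- The arm moves only by the tool carry_out, never from a script. Its argument "targets" is a list of rows, each a list of 2 entries, a list of its own where there are three numbers: the shift along the tool's x, y, z in m, then the turn about the tool's z in rad. In form: [[[dx, dy, dz], twist], ...]. A call has 1 to 10 rows; each row shifts and turns the pose as measured when the row begins, along the tool's axes as they then stand; what a row does not reach is not made up. A row lasts 1/8 s, in which the tool goes at most 62.5 mm and 10.7 degrees, less where a joint would pass 70% of its speed; a pose out of reach is approached as far as the arm can. A call is refused whole if a number of a shift passes 0.0625 or a number of a turn 0.188, either way. A call with a gripper value outside its range is refused whole. "fingers" is the closure, from 0 (fully open) to 1 (shut), set as the call begins (left out, the last holds). The fingers move at their own pace and stop on an object; "grip_force" is the grip in N (left out, the last holds). Time passes only in rows, so rows that do not move let the fingers close. It gives the time, the measured TCP pose, the force and the opening at its end, in the units of the state.
- monitor.observe(): the state, without advancing time (a new reading comes with each control period).
- eyes.read_camera(name): name is "side" or "top" or "wrist"; returns the picture (400x640x3 uint8, red, green, blue); there is no depth.
- eyes.camera_info(name): a dict with "K" (3x3 intrinsics, pixels), "rvec" (rotation vector, rad) and "tvec" (3), from world to camera coordinates, as OpenCV has them. Camera axes: x right, y down, z forward; pixel columns grow to the right and rows downward; lengths in m; the calibration is good to about 2 mm. A picture is of the moment at which its call begins: read the wrist's pose just before it. camera_info takes no time and is no camera call; for the wrist camera it gives the pose at the moment of the call.
- order.hand_in(): hands the job in, once; it reports no verdict.
The state is a dict: "time": time; "qpos": joint angles; "qvel": joint speeds; "joint_efforts": joint torques, N m; "tool_pos": TCP position; "tool_rot": TCP orientation; "contact_force": force on the tool from outside, world axes, zero at the start; "torque": the same for the moment, N m; "opening": finger opening in m.
Only numpy, scipy, OpenCV 4.12 (cv2) and the standard library are available. Lean on these libraries where they do the work, as an engineer would, in place of code of your own. Each camera call takes 0.05 s, during which the arm holds its last target.

### The job

Get the machine-oil jug ready for use: lift it by its handle (never by its cap), set it fully down in the steel holder on the bench so that it cannot spin, either way round, and let go of it. Then take its safety cap, turn it anticlockwise (seen from above) while pressing it firmly down until it comes free, lift it off, and set it down (do not drop it), open side down, inside the shallow tray. Leave the open jug upright in the holder and do not disturb the other things.

Things in the scene. Friction and masses are not known exactly. Their poses are not given: they have to be found in the camera images.
- jug_center (a point): Oil jug: white plastic rectangular body 150 (x) x 84 (y) x 105 mm high, about 0.55 kg, with handle and cap on top. This point is the centre of the body, 52.5 mm above its underside; x along the length towards the cap end, z up. The flat shoulder (top of the body) is 105 mm above the underside.
- jug_handle (a point): Grip point of the jug's handle, the centre of its bar: 27 mm from the jug's middle towards -x of the jug, 141 mm above its underside. The bar runs along the jug's x for 86 mm, is 14 mm wide (y) and 16 mm high; 28 mm free between it and the shoulder, 62 mm between its two end posts. Axes as the jug.
- jug_neck (a point): The jug's neck, on the cap's axis at shoulder height: 46 mm from the jug's middle towards +x of the jug, 105 mm above its underside; axes as the jug. The neck is 40 mm across and 20 mm high. The handle's near end is 30 mm from this axis and as high as the cap: fingers on the cap clear it when they stand near the jug's long (y) sides.
- cap_center (a point): Safety cap: ribbed grey round cap, 52 mm diameter, 32.5 mm high, 50 g; point on its axis half-way up, z up, x along a moulded rib on its lid. Its top 14 mm are solid and good to grip. Locked, its x is along the jug's x, its underside 9.5 mm above the shoulder; it neither lifts nor turns. Once off, it is open below.
- plunger (a joint): Sprung sealing disc under the cap; reads how far the cap is pressed down from locked (m): 0 locked, 0.0075 the stop, -0.004 cap off. Pushes up 9 N at 0 and 1 N more per mm. Pressed by 4.5 to 7.5 mm the cap turns anticlockwise seen from above; at 40 to 80 degrees of turn (best 60) it is free and lifts straight off; farther on is a stop.
- holder_in (a point): Steel holder fixed on the bench, a low rectangular well that stops the jug from spinning. This point is the centre of its inner floor, 4 mm above the bench. Inside it is 158 (x) x 92 (y) mm; walls stand 20 mm above the bench, then flare out at 45 degrees to about 29 mm. The jug's length goes along the holder's x, either way round.
- tray_in (a point): Shallow dark steel tray for the cap, fixed, 150 (x) x 130 (y) mm outside, walls 3 mm. This point is the centre of its inner floor, 3 mm above the bench; its rim is 6 mm above this floor.
- cone: Bystander: grey thread cone, 64 mm diameter, 120 mm high; origin at the centre of its underside.
- carton: Bystander: cardboard box 70 x 100 x 50 mm high; origin at the centre of its underside.
- tin: Bystander: flat aluminium bobbin tin, 56 mm diameter, 24 mm high; origin at the centre of its underside.
Things that resemble listed ones, but are neither listed nor needed, are in the scene too. What is shaped like the part that bears cap_center but green is not meant.

How it is judged:
On the way, in this order (a step that is already met when the one before it is completed fails the run):
1. the jug stands fully down in the holder, released (horizontal distance between jug_center and holder_in below 0.012 m and z of jug_center in the frame of holder_in below 0.0555 m and angle between the x axis of jug_center and the x axis of holder_in, either way round below 0.12 rad and angle between jug_center's own z axis and vertical below 0.05 rad and contact force between the fingers and jug below 0.1 N), for 0.2 s.
2. the cap is turned while pressed down, the jug in the holder (value of joint plunger above 0.0035 m and angle between the x axis of cap_center and the x axis of jug_center, either way round above 0.3 rad and z of jug_center in the frame of holder_in below 0.0585 m), for 0.05 s.
3. the cap is lifted off the neck (z of cap_center in the frame of jug_center above 0.105 m), for 0.1 s.
At the end, for the whole second after the job is handed in: Jug upright in the holder (centre within 12 mm of its centre, within 3 mm of its floor, aligned within 0.12 rad, tilt under 0.05); cap flat, open side down, on the tray's floor wholly inside the rim (within 48 mm in x, 38 mm in y of its centre, tilt under 0.08); both at rest (horizontal distance between jug_center and holder_in below 0.012 m and z of jug_center in the frame of holder_in between 0.05 and 0.0555 m and angle between the x axis of jug_center and the x axis of holder_in, either way round below 0.12 rad and angle between jug_center's own z axis and vertical below 0.05 rad and x of cap_center in the frame of tray_in between -0.048 and 0.048 m and y of cap_center in the frame of tray_in between -0.038 and 0.038 m and z of cap_center in the frame of tray_in between 0.013 and 0.0185 m and angle between cap_center's own z axis and vertical below 0.08 rad and linear speed of each of cap, jug below 0.02 m/s); the robot touches nothing.
It fails at once if the jug is lifted more than 30 mm off the bench with the fingers on its cap (contact force between the fingers and cap above 1 N and height (world z) of jug_center above 0.0825 m).
It fails at once if the jug is tipped by more than 0.5 rad (angle between jug_center's own z axis and vertical above 0.5 rad).
It fails at once if the cap is let go more than 40 mm above the tray's floor, away from the jug (contact force between the fingers and cap below 0.02 N and z of cap_center in the frame of tray_in above 0.056 m and horizontal distance between cap_center and jug_center above 0.1 m).
It fails at once if a bystander is moved by more than 30 mm (distance of any of cone, carton, tin from where it was at the start of the episode above 0.03 m).
It also fails if it takes over 59 s, if anything falls off the work surface, if the arm or the gripper's body presses on something with over 40 N, if the wrist force passes 120 N, or if a joint passes its speed limit or range.

## Working session

There is one attempt and no reset: what is moved stays moved. The work goes in short steps, Python scripts to look and compute and a tool call to move; the robot and the scene stay as the last step left them, time stands still between calls to the robot, and variables do not carry over. Pictures are saved under pics/ and viewed, and the job is handed in when it is done.

Besides the shell and the picture viewer there is one more tool, called after "Emit:" by a JSON object that holds its "name" and its "arguments". carry_out: Moves the arm, as the interface text tells. Its arguments: {"type":"object","properties":{"targets":{"type":"array","items":{"type":"array"}},"fingers":{"type":"number"},"grip_force":{"type":"number"}},"required":["targets"]}

```bash
ls; mkdir -p pics; cat > h.py <<'E'
import cv2,numpy as np
from cell import monitor,eyes,order
def snap(n,f):
    im=eyes.read_camera(n); cv2.imwrite('pics/'+f,im[:,:,::-1]); return im
E
python3 - <<'E'
from h import *
print(monitor.observe())
for n in ['side','top','wrist']:
    print(n,eyes.camera_info(n)); snap(n,n+'0.png')
E
```

```text
pics
{'time': 0.0, 'qpos': array([-1.43802563e+00,  3.42706496e-01,  1.52504503e+00, -1.30462354e-06,
        1.27542215e+00, -1.46031095e-01]), 'qvel': array([-0.00061508, -0.00082078,  0.00073654,  0.00101633, -0.00018746,
        0.0001141 ]), 'joint_efforts': array([ 2.26861830e-04, -4.31240916e+01, -2.44219261e+01,  7.17903790e-02,
        5.59670012e-02, -1.20004215e-04]), 'tool_pos': array([ 0.14443007, -0.50429708,  0.22604363]), 'tool_rot': array([-3.14002828e+00, -2.28823424e-04,  2.78801992e-01]), 'contact_force': array([-0.26266804, -0.32417637, -0.30415941]), 'torque': array([-0.04103009,  0.05048033, -0.00278771]), 'opening': 0.09166804965050113}
side {'K': array([[458.13251752,   0.        , 321.73230399],
       [  0.        , 458.13251752, 194.28144629],
       [  0.        ,   0.        ,   1.        ]]), 'rvec': array([ 0.34032496, -2.63191875,  1.40784272]), 'tvec': array([0.54721507, 0.15525247, 0.90723623])}
top {'K': array([[489.18538099,   0.        , 312.07351019],
       [  0.        , 489.18538099, 195.38280191],
       [  0.        ,   0.        ,   1.        ]]), 'rvec': array([ 2.19513163, -2.19908105,  0.10966126]), 'tvec': array([0.01996915, 0.57852084, 1.16772241])}
wrist {'K': array([[284.87175761,   0.        , 316.76651462],
       [  0.        , 284.87175761, 198.93275184],
       [  0.        ,   0.        ,   1.        ]]), 'rvec': array([-2.30640375,  1.74054242,  0.26480755]), 'tvec': array([-0.52418119, -0.03739499,  0.3912177 ])}
```

View pics/side0.png

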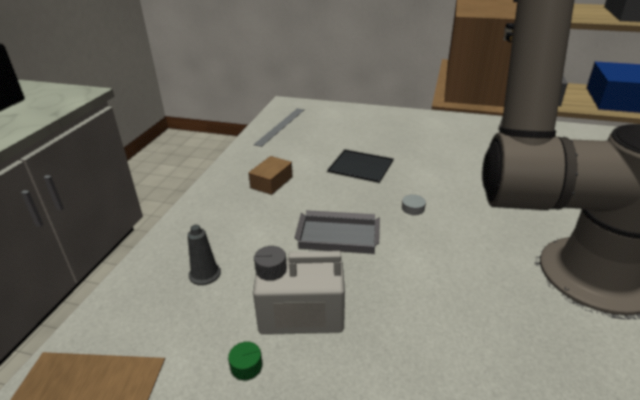

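View pics/top0.png

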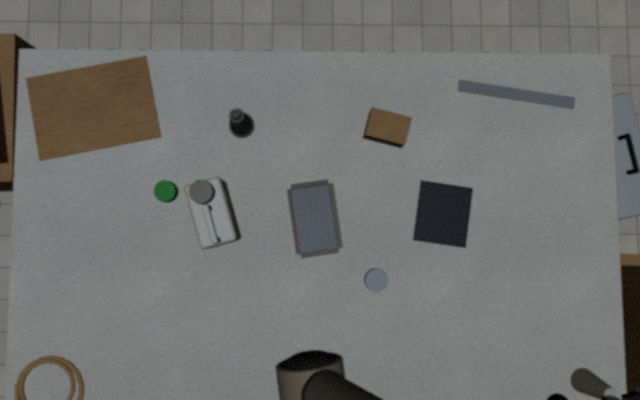

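View pics/wrist0.png

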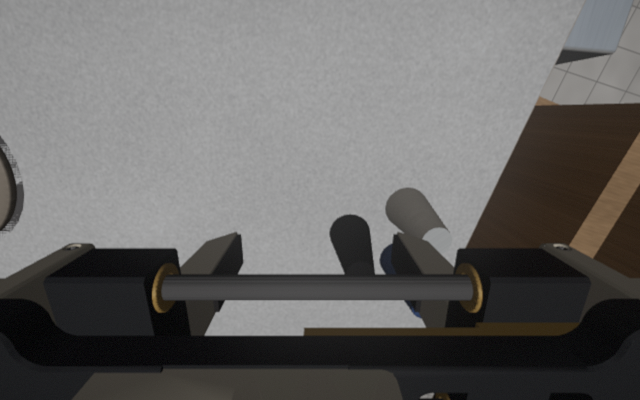

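The top view shows the jug with its grey cap at (210,212), with the cap at (201,191). The green look-alike at (165,191) is not meant. The holder is at (315,218), the dark tray at (443,213), the cone at (240,123), the carton at (387,127) and the tin at (376,280). I'll confirm these in enlarged crops.

```bash
python3 - <<'E'
from h import *
im=cv2.imread('pics/top0.png')
a=cv2.resize(im[160:270,140:350],None,fx=3.8,fy=3.8,interpolation=cv2.INTER_CUBIC)
cv2.imwrite('pics/c1.png',cv2.convertScaleAbs(a,alpha=1.6))
a=cv2.resize(im[160:270,350:500],None,fx=5,fy=5,interpolation=cv2.INTER_CUBIC)
cv2.imwrite('pics/c2.png',cv2.convertScaleAbs(a,alpha=1.9))
E
```

```text
(no output)
```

View pics/c1.png

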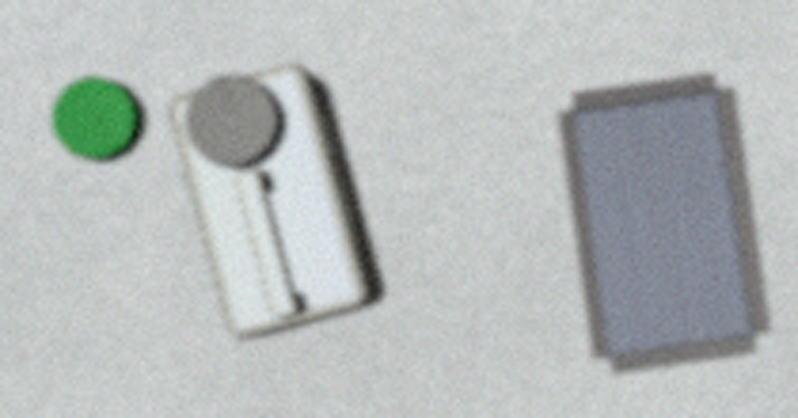

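View pics/c2.png

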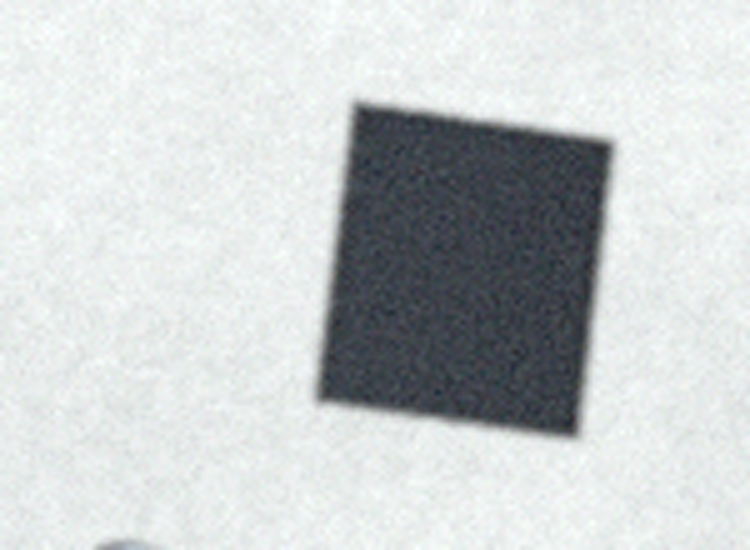

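```bash
cat >> h.py <<'E'
def cam(n):
    i=eyes.camera_info(n); return i['K'],i['rvec'],i['tvec']
def proj(P,c):
    K,r,t=c; return cv2.projectPoints(np.array(P,float).reshape(-1,1,3),r,t,K,None)[0].reshape(-1,2)
def back(uv,z,c):
    K,r,t=c; R=cv2.Rodrigues(r)[0]; o=-R.T@t
    out=[]
    for u,v in np.atleast_2d(uv):
        d=R.T@np.linalg.inv(K)@np.array([u,v,1.]); s=(z-o[2])/d[2]; out.append(o+s*d)
    return np.array(out)
def place(P,x,y,yaw,z=0):
    P=np.array(P,float); c,s=np.cos(yaw),np.sin(yaw)
    return np.c_[x+c*P[:,0]-s*P[:,1],y+s*P[:,0]+c*P[:,1],z+P[:,2]]
def box(lx,ly,z): return [[sx*lx/2,sy*ly/2,z] for sx,sy in((1,1),(1,-1),(-1,-1),(-1,1))]
E
python3 - <<'E'
from h import *
c=cam('top')
f=lambda L,s,ox,oy:np.array([[ox+(u+.5)/s-.5,oy+(v+.5)/s-.5] for u,v in L])
j=f([(172,100),(305,65),(374,298),(238,337)],3.8,140,160)
B=back(j,.105,c);print('jug',B.round(4),B.mean(0).round(4),[np.linalg.norm(B[i]-B[i-1]).round(3) for i in range(4)])
print('yaw',[np.degrees(np.arctan2(*(a[1::-1]))).round(1) for a in (B[0]-B[3],B[1]-B[2])])
cc=f([(235,121)],3.8,140,160);print('cap',back(cc,.147,c))
h=f([(577,112),(722,90),(752,335),(607,357)],3.8,140,160)
B=back(h,.004,c);print('hold',B.round(4),B.mean(0).round(4),[np.linalg.norm(B[i]-B[i-1]).round(3) for i in range(4)],[np.degrees(np.arctan2(*(a[1::-1]))).round(1) for a in (B[0]-B[3],B[1]-B[2])])
h=f([(356,102),(613,142),(578,436),(319,400)],5,350,160)
B=back(h,.009,c);print('tray',B.round(4),B.mean(0).round(4),[np.linalg.norm(B[i]-B[i-1]).round(3) for i in range(4)],[np.degrees(np.arctan2(*(a[1::-1]))).round(1) for a in (B[0]-B[3],B[1]-B[2])])
for n,uv in dict(cone=(241,124),carton=(387,127),tin=(376,280),green=(165,191)).items(): print(n,back(uv,.02,c).round(3))
E
```

```text
jug [[0.5939 0.3067 0.105 ]
 [0.6147 0.2287 0.105 ]
 [0.477  0.1869 0.105 ]
 [0.4545 0.2661 0.105 ]] [0.535  0.2471 0.105 ] [np.float64(0.145), np.float64(0.081), np.float64(0.144), np.float64(0.082)]
yaw [np.float64(16.3), np.float64(16.9)]
cap [[0.57800509 0.26119502 0.147     ]]
hold [[ 0.5953  0.0692  0.004 ]
 [ 0.6096 -0.025   0.004 ]
 [ 0.4511 -0.0435  0.004 ]
 [ 0.4374  0.0499  0.004 ]] [0.5234 0.0126 0.004 ] [np.float64(0.159), np.float64(0.095), np.float64(0.16), np.float64(0.094)] [np.float64(7.0), np.float64(6.7)]
tray [[ 0.6174 -0.2506  0.009 ]
 [ 0.5974 -0.3784  0.009 ]
 [ 0.4525 -0.3572  0.009 ]
 [ 0.4705 -0.2296  0.009 ]] [ 0.5345 -0.304   0.009 ] [np.float64(0.148), np.float64(0.129), np.float64(0.146), np.float64(0.129)] [np.float64(-8.2), np.float64(-8.3)]
cone [[0.754 0.192 0.02 ]]
carton [[ 0.748 -0.166  0.02 ]]
tin [[ 0.374 -0.135  0.02 ]]
green [[0.59  0.374 0.02 ]]
```

```bash
cat >> h.py <<'E'
def overlay(name,src,out,crop,s,jug=None,hold=None,tray=None):
    c=cam(name); im=cv2.imread(src); x0,y0,x1,y1=crop
    a=cv2.convertScaleAbs(cv2.resize(im[y0:y1,x0:x1],None,fx=s,fy=s,interpolation=cv2.INTER_CUBIC),alpha=1.6)
    def poly(P,pose,col):
        q=(proj(place(P,*pose),c)+.5-[x0,y0])*s-.5
        cv2.polylines(a,[np.round(q*8).astype(int).reshape(-1,1,2)],True,col,1,cv2.LINE_AA,3)
    th=np.linspace(0,2*np.pi,40)
    circ=lambda r,x,z:[[x+r*np.cos(t),r*np.sin(t),z] for t in th]
    if jug:
        poly(box(.150,.084,0),jug,(255,0,0)); poly(box(.150,.084,.105),jug,(0,0,255))
        poly([[x-.027,y,.149] for x,y,_ in box(.086,.014,0)],jug,(0,180,0)); poly(circ(.026,.046,.147),jug,(255,0,255))
    if hold:
        poly(box(.158,.092,.004),hold,(0,0,255)); poly(box(.158,.092,.02),hold,(0,180,0))
        poly(box(.176,.092,.029),hold,(255,0,0)); poly(box(.158,.110,.029),hold,(255,0,0))
    if tray: poly(box(.15,.13,.009),tray,(0,0,255))
    cv2.imwrite(out,a)
E
python3 - <<'E'
from h import *
P=dict(jug=(.535,.2471,np.radians(16.6)),hold=(.5234,.0126,np.radians(6.85)),tray=(.5345,-.304,np.radians(-8.25)))
overlay('top','pics/top0.png','pics/o1.png',(150,165,350,265),4,**P)
overlay('side','pics/side0.png','pics/o2.png',(230,130,430,340),2.8,**P)
E
```

```text
(no output)
```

View pics/o1.png

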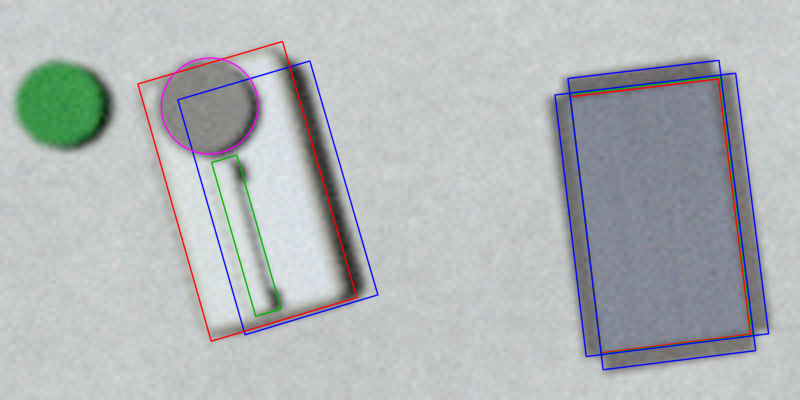

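View pics/o2.png

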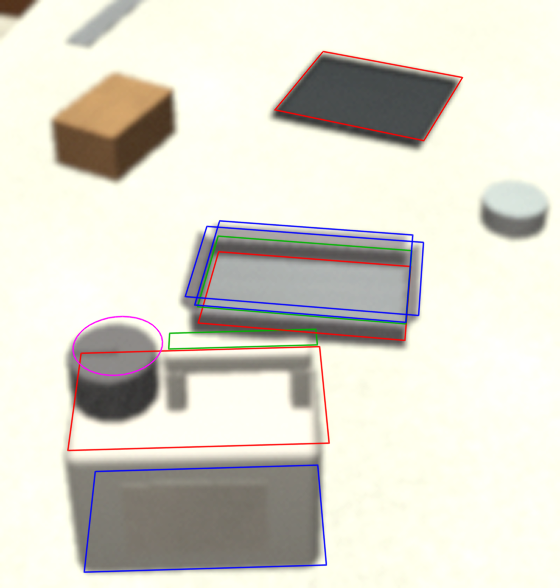

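The overlays fit the top view. In the side view they are off by 2–3 px, which is within the calibration error. The capped white jug at top (210,212) is the one meant, and I'll refine its position with the wrist camera on approach.

```bash
cat >> h.py <<'E'
from scipy.spatial.transform import Rotation as Ro
def tool():
    s=monitor.observe(); return np.array(s['tool_pos']),Ro.from_euler('xyz',s['tool_rot']),s
def goto(x,y,z,yaw):
    p,R,s=tool(); d=R.inv().apply(np.array([x,y,z])-p); cur=s['tool_rot'][2]
    tw=-(yaw-cur); tw=(tw+np.pi)%(2*np.pi)-np.pi
    print('now',p.round(4),'rot',np.round(s['tool_rot'],4),'tool shift',d.round(4),'twist',round(tw,4),'t',round(s['time'],2))
E
python3 - <<'E'
from h import *
p,R,s=tool(); K,r,t=cam('wrist'); Rc=cv2.Rodrigues(r)[0]
print('cam in tool',R.inv().apply(-Rc.T@t-p).round(4)); print('cam axes in tool',(R.inv().as_matrix()@Rc.T).round(3))
goto(.45,-.2,.30,.2897); goto(.509,.2394,.30,.2897)
E
```

```text
cam in tool [ 0.0799 -0.0004 -0.1583]
cam axes in tool [[-0.001 -0.955 -0.297]
 [ 1.    -0.001  0.001]
 [-0.001 -0.297  0.955]]
now [ 0.1445 -0.5044  0.2262] rot [-3.1405e+00 -2.0000e-04  2.7880e-01] tool shift [ 0.3775 -0.2087 -0.0735] twist -0.0109 t 0.15
now [ 0.1445 -0.5044  0.2262] rot [-3.1405e+00 -2.0000e-04  2.7880e-01] tool shift [ 0.5552 -0.6149 -0.073 ] twist -0.0109 t 0.15
```

Emit:
{"name": "carry_out", "arguments": {"targets": [[[0.047,-0.026,-0.009],0],[[0.047,-0.026,-0.009],0],[[0.047,-0.026,-0.009],0],[[0.047,-0.026,-0.009],0],[[0.047,-0.026,-0.009],0],[[0.047,-0.026,-0.009],0],[[0.047,-0.026,-0.009],0],[[0.047,-0.026,-0.009],0]], "fingers": 0}}

```text
time: 1.15
tool_pos: [0.4554, -0.1943, 0.2985]
tool_rot: [-3.137, 0.0, 0.271]
contact_force: [0.2, -0.6, 0.8]
opening: 0.0917
```

```bash
python3 - <<'E'
from h import *
goto(.46,.0126,.32,.12)
E
```

```text
now [ 0.4554 -0.1943  0.2985] rot [-3.1367e+00  4.0000e-04  2.7060e-01] tool shift [ 0.0598 -0.1983 -0.0206] twist 0.1506 t 1.15
```

Emit:
{"name": "carry_out", "arguments": {"targets": [[[0.016,-0.05,-0.005],0.0],[[0.016,-0.05,-0.005],0.0],[[0.016,-0.05,-0.005],0],[[0.016,-0.05,-0.005],0],[[0,0,0],0.1],[[0,0,0],0.05],[[0,0,0],0]]}}

```text
time: 2.02
tool_pos: [0.4644, 0.0266, 0.3186]
tool_rot: [-3.135, 0.003, 0.125]
contact_force: [0.6, -0.7, -0.1]
opening: 0.0917
```

```bash
python3 - <<'E'
from h import *
snap('wrist','w1.png')
P=dict(jug=(.535,.2471,np.radians(16.6)),hold=(.5234,.0126,np.radians(6.85)),tray=(.5345,-.304,np.radians(-8.25)))
overlay('wrist','pics/w1.png','pics/w1o.png',(0,0,640,400),1.25,**P)
goto(.509,.2394,.30,.2897)
E
```

```text
now [0.4644 0.0264 0.3186] rot [-3.1349e+00  2.9000e-03  1.2490e-01] tool shift [ 0.0708 -0.2056  0.0197] twist -0.1648 t 2.08
```

View pics/w1o.png

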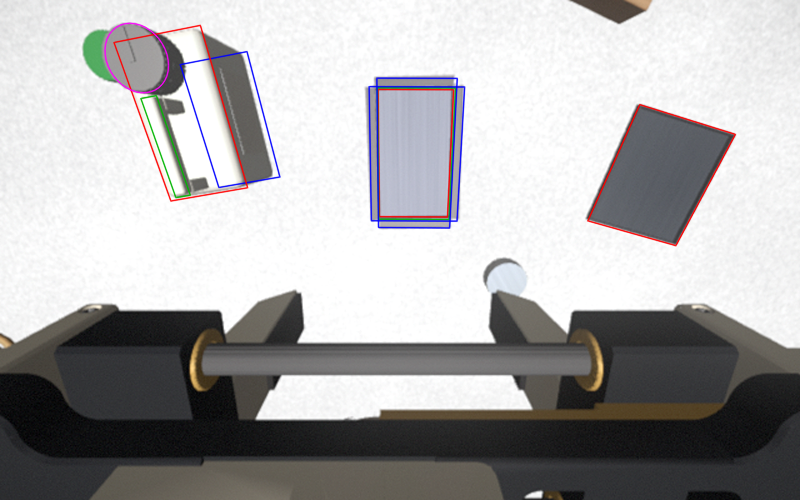

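In the wrist view the overlays fit the holder (416,152), the tray (660,175) and the jug's handle and cap, all in overlay pixels. Next I move to the jug.

Emit:
{"name": "carry_out", "arguments": {"targets": [[[0.018,-0.05,0.002],-0.08],[[0.018,-0.05,0.002],-0.08],[[0.018,-0.05,0.002],0],[[0.018,-0.05,0.002],0],[[0,0,0],0],[[0,0,0],0]]}}

```text
time: 2.82
tool_pos: [0.4913, 0.2401, 0.3099]
tool_rot: [-3.136, 0.004, 0.289]
contact_force: [-0.2, -0.0, -0.0]
opening: 0.0919
```

```bash
python3 - <<'E'
from h import *
snap('wrist','w2.png')
P=dict(jug=(.535,.2471,np.radians(16.6)),hold=(.5234,.0126,np.radians(6.85)))
overlay('wrist','pics/w2.png','pics/w2o.png',(140,0,540,300),2,**P)
goto(.509,.2394,.24,.2897)
E
```

```text
now [0.4913 0.24   0.3099] rot [-3.1355  0.0036  0.2888] tool shift [0.0171 0.006  0.0699] twist -0.0009 t 2.88
```

View pics/w2o.png

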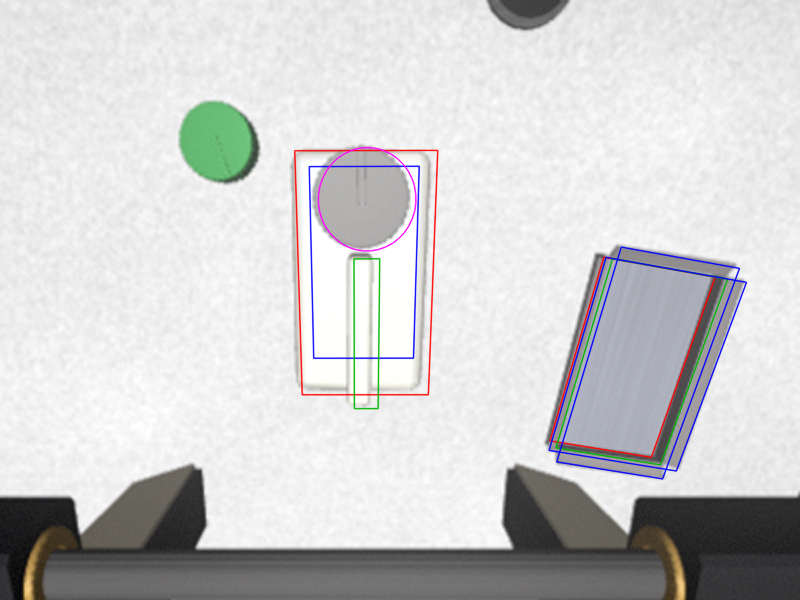

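Emit:
{"name": "carry_out", "arguments": {"targets": [[[0.017,0.006,0.025],0],[[0.0,0.0,0.025],0],[[0,0,0],0],[[0,0,0],0]]}}

```text
time: 3.38
tool_pos: [0.5111, 0.2345, 0.2612]
tool_rot: [-3.136, 0.0, 0.283]
contact_force: [-0.0, 0.5, 0.8]
opening: 0.092
```

```bash
python3 - <<'E'
from h import *
print(cam('wrist')[1:],tool()[0])
snap('wrist','w3.png')
print(cam('wrist')[1:],tool()[0])
P=dict(jug=(.535,.2471,np.radians(16.6)),hold=(.5234,.0126,np.radians(6.85)))
overlay('wrist','pics/w3.png','pics/w3o.png',(140,0,540,300),2,**P)
goto(.509,.2394,.24,.2897)
E
```

```text
(array([-2.31161657,  1.7360078 ,  0.26914138]), array([0.08460666, 0.48273348, 0.58921264])) [0.51108397 0.23447067 0.26120236]
(array([-2.31162329,  1.73581481,  0.26908334]), array([0.08458224, 0.48267257, 0.58919344])) [0.511029   0.23448741 0.2611593 ]
now [0.511  0.2345 0.2612] rot [-3.1363e+00  1.0000e-04  2.8290e-01] tool shift [-0.0006 -0.0052  0.0212] twist -0.0068 t 3.42
```

View pics/w3o.png

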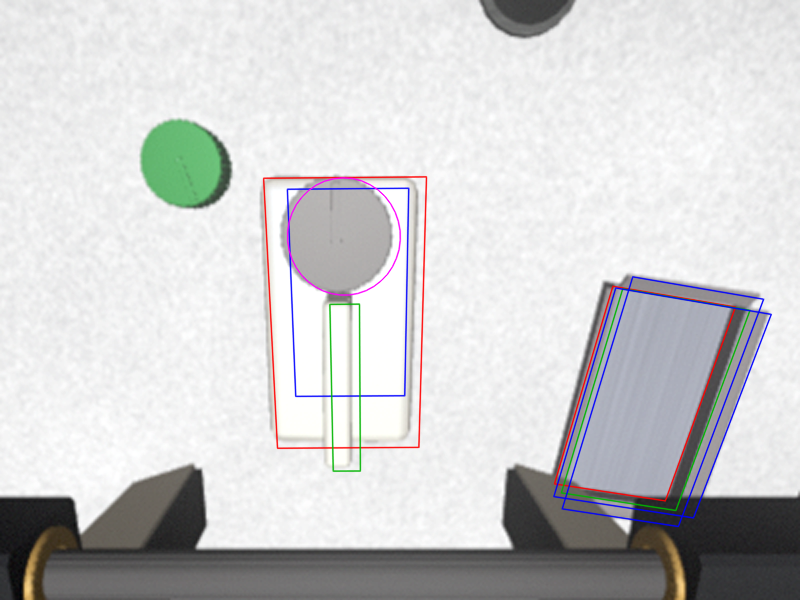

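Here the jug and the holder both sit about 3.5 px left of the overlay, roughly 2–3 mm towards world +y. The handle centre is at about (339,385) in the crop. I'll correct for this and descend.

```bash
python3 - <<'E'
from h import *
goto(.5083,.2416,.122,.2897)
E
```

```text
now [0.511  0.2345 0.2612] rot [-3.1363e+00  1.0000e-04  2.8290e-01] tool shift [-0.0006 -0.0069  0.1392] twist -0.0068 t 3.42
```

Emit:
{"name": "carry_out", "arguments": {"targets": [[[0,-0.007,0.02],-0.007],[[0,0,0.03],0],[[0,0,0.03],0],[[0,0,0.02],0],[[0,0,0],0]]}}

```text
time: 4.05
tool_pos: [0.5123, 0.242, 0.1655]
tool_rot: [-3.136, -0.012, 0.289]
contact_force: [-0.0, -0.5, 0.6]
opening: 0.0922
```

```bash
python3 - <<'E'
from h import *
goto(.5083,.2416,.122,.2897)
snap('wrist','w4.png')
P=dict(jug=(.535,.2471,np.radians(16.6)))
overlay('wrist','pics/w4.png','pics/w4o.png',(140,0,540,300),2,**P)
E
```

```text
now [0.5123 0.242  0.1655] rot [-3.1362 -0.012   0.2893] tool shift [-0.0045 -0.0005  0.0435] twist -0.0004 t 4.05
```

View pics/w4o.png

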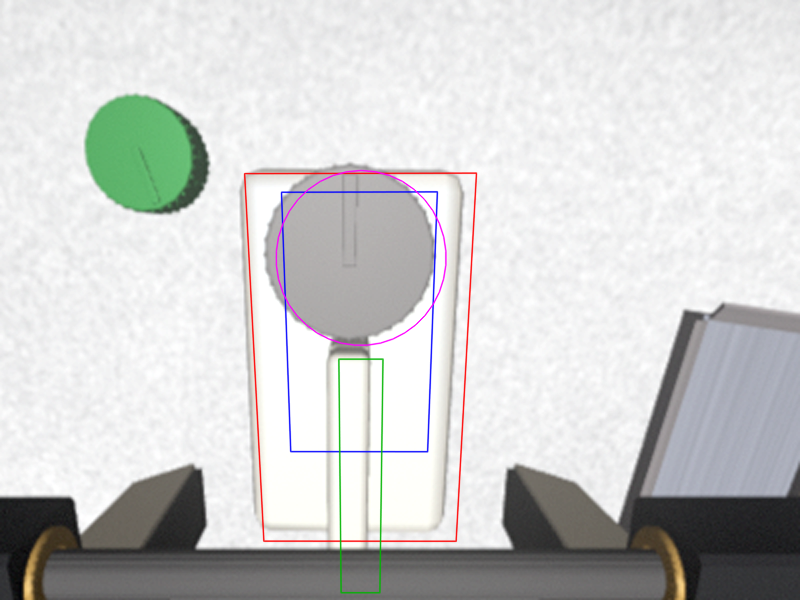

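Emit:
{"name": "carry_out", "arguments": {"targets": [[[-0.001,-0.001,0.02],0],[[0,0,0.017],0],[[0,0,0.006],0],[[0,0,0],0]]}}

```text
time: 4.6
tool_pos: [0.5164, 0.2444, 0.1297]
tool_rot: [-3.136, -0.026, 0.289]
contact_force: [-0.8, -0.2, 0.3]
opening: 0.092
```

Emit:
{"name": "carry_out", "arguments": {"targets": [[[-0.003,0.002,0.008],0],[[0,0,0],0],[[0,0,0],0]]}}

```text
time: 4.97
tool_pos: [0.5151, 0.2418, 0.1231]
tool_rot: [-3.136, -0.03, 0.289]
contact_force: [-0.1, 0.0, 0.3]
opening: 0.0919
```

Emit:
{"name": "carry_out", "arguments": {"targets": [[[0,0,0],0],[[0,0,0],0],[[0,0,0],0],[[0,0,0],0],[[0,0,0],0]], "fingers": 1, "grip_force": 55}}

```text
time: 5.6
tool_pos: [0.5153, 0.2419, 0.1234]
tool_rot: [-3.136, -0.03, 0.289]
contact_force: [0.6, 0.0, 0.6]
opening: 0.0465
```

Emit:
{"name": "carry_out", "arguments": {"targets": [[[0,0,0],0],[[0,0,0],0],[[0,0,0],0],[[0,0,0],0],[[0,0,0],0]]}}

```text
time: 6.22
tool_pos: [0.5149, 0.2425, 0.1233]
tool_rot: [-3.135, -0.03, 0.289]
contact_force: [-0.1, 1.2, 0.5]
opening: 0.0135
```

Emit:
{"name": "carry_out", "arguments": {"targets": [[[0,0,-0.012],0],[[0,0,-0.018],0],[[0,0,-0.02],0],[[0,0,-0.02],0],[[0,0,-0.005],0],[[0,0,0],0]]}}

```text
time: 6.98
tool_pos: [0.5089, 0.2389, 0.1968]
tool_rot: [-3.137, -0.015, 0.289]
contact_force: [0.2, 0.7, -8.0]
opening: 0.0138
```

```bash
python3 - <<'E'
from h import *
print(tool()[2]['tool_rot'],tool()[2]['contact_force'],tool()[2]['torque'])
snap('side','s5.png');snap('wrist','w5.png')
a=cv2.imread('pics/s5.png');b=cv2.imread('pics/w5.png')
cv2.imwrite('pics/m5.png',cv2.convertScaleAbs(np.hstack([a[100:400,150:450],b[0:300,160:460]]),alpha=1.3))
E
```

```text
[-3.1370005  -0.01465702  0.28881354] [ 0.18171675  0.71293208 -7.97660515] [-0.09864848  0.22967836  0.02687188]
```

View pics/m5.png

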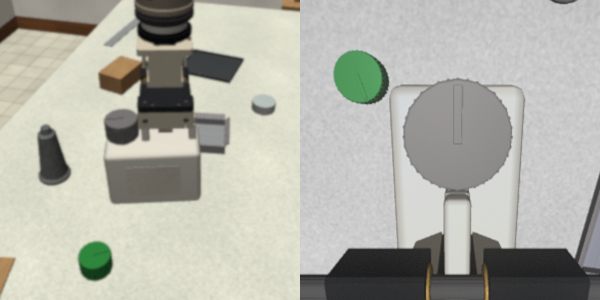

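The jug is held by its handle and lifted level. Its cap is at wrist (318,135). I'll work out its pose in the tool frame and the move to the holder.

```bash
cat >> h.py <<'E'
A=np.array([[-.001,-.955,-.297],[1,-.001,.001],[-.001,-.297,.955]]); C0=np.array([.0799,-.0004,-.1583])
def rayT(uv,zt):
    K=cam('wrist')[0]; d=A@np.linalg.inv(K)@np.array([uv[0],uv[1],1.]); return C0+d*(zt-C0[2])/d[2]
E
python3 - <<'E'
from h import *
b=cv2.imread('pics/w5.png')
cv2.imwrite('pics/w5b.png',cv2.convertScaleAbs(cv2.resize(b[70:300,200:440],None,fx=2.5,fy=2.5,interpolation=cv2.INTER_CUBIC),alpha=1.3))
print('cap in tool',rayT((318,135),-.0237)*1000)
E
```

```text
cap in tool [ 69.00749022   0.33177816 -23.7       ]
```

View pics/w5b.png

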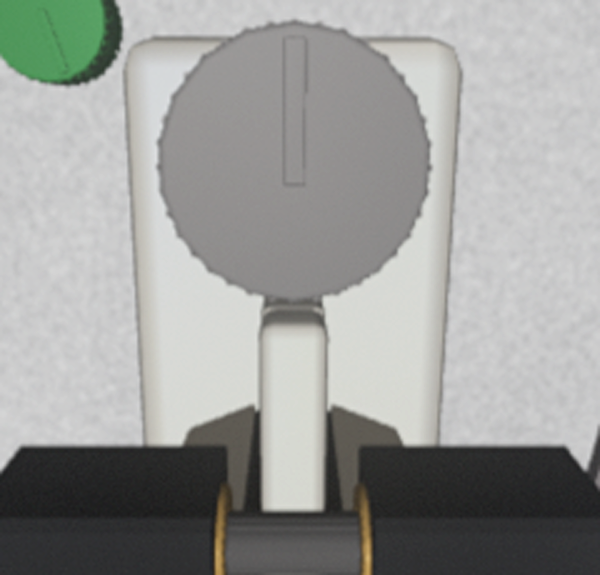

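```bash
python3 - <<'E'
from h import *
goto(.5006,.0105,.19,.1196)
E
```

```text
now [0.5088 0.2389 0.1963] rot [-3.137  -0.014   0.2889] tool shift [-0.073   0.2166  0.0043] twist 0.1693 t 7.08
```

Emit:
{"name": "carry_out", "arguments": {"targets": [[[-0.006,0.018,0],0],[[-0.01,0.03,0],0],[[-0.013,0.038,0],0],[[-0.013,0.038,0],0],[[-0.013,0.038,0],0],[[-0.01,0.03,0],0],[[-0.006,0.015,0],0.06],[[0,0.0,0],0.06],[[0,0,0],0.05],[[0,0,0],0]]}}

```text
time: 8.32
tool_pos: [0.4951, 0.0091, 0.1888]
tool_rot: [-3.136, -0.002, 0.105]
contact_force: [-1.4, -0.0, -7.2]
opening: 0.0131
```

```bash
python3 - <<'E'
from h import *
goto(.5006,.0105,.19,.1196)
snap('wrist','w6.png'); snap('side','s6.png'); snap('top','t6.png')
P=dict(hold=(.5234,.0126,np.radians(6.85)))
overlay('wrist','pics/w6.png','pics/w6o.png',(140,0,540,300),2,**P)
overlay('side','pics/s6.png','pics/s6o.png',(250,150,450,300),4,**P)
overlay('top','pics/t6.png','pics/t6o.png',(250,150,400,270),5,**P)
E
```

```text
now [0.4951 0.0091 0.1888] rot [-3.1357e+00 -1.7000e-03  1.0460e-01] tool shift [ 0.0057 -0.0008 -0.0012] twist -0.015 t 8.32
```

View pics/w6o.png

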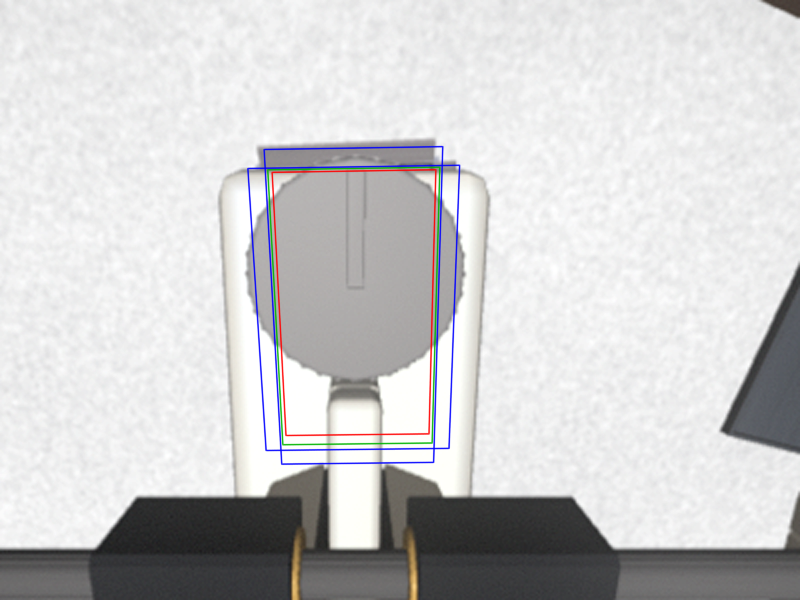

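View pics/s6o.png

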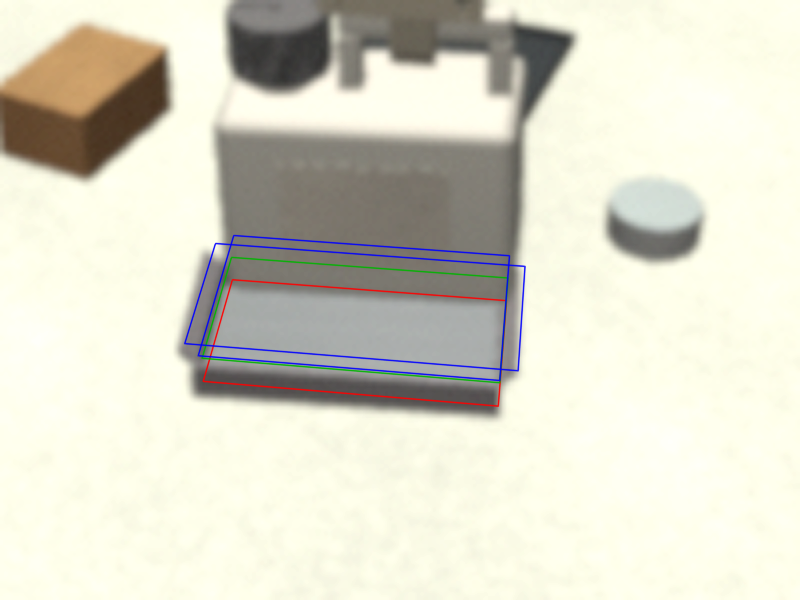

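View pics/t6o.png

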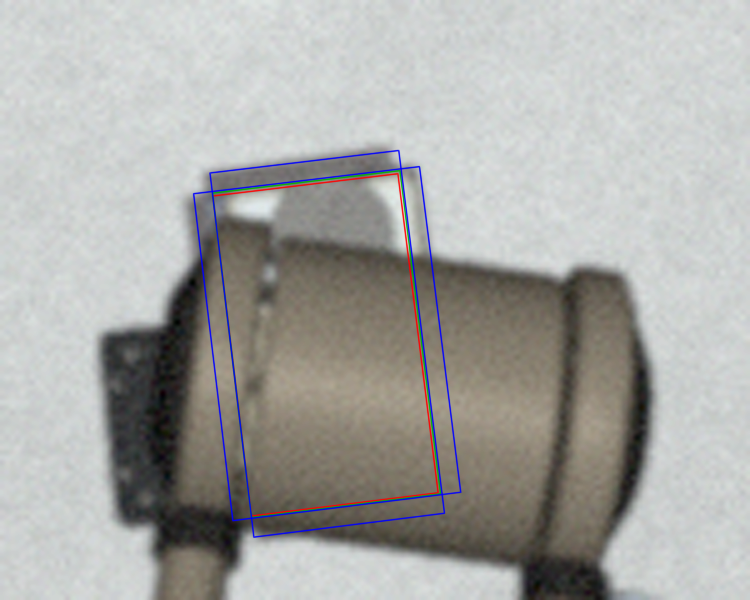

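The wrist view puts the holder's far flare about 3 px left of and 4 px above the prediction. The side view shows the same sense, and the jug's offset earlier was similar. I take the holder as about (0.526, 0.0155) and lower in steps.

```bash
python3 - <<'E'
from h import *
goto(.5032,.0127,.16,.1196)
E
```

```text
now [0.4952 0.0092 0.1889] rot [-3.1358e+00 -2.1000e-03  1.0650e-01] tool shift [ 0.0082 -0.0024  0.0289] twist -0.0131 t 8.47
```

Emit:
{"name": "carry_out", "arguments": {"targets": [[[0.006,-0.0025,0.0],-0.013],[[0,0,0.012],0],[[0,0,0.012],0],[[0,0,0.005],0],[[0,0,0],0]]}}

```text
time: 9.1
tool_pos: [0.5009, 0.0133, 0.1569]
tool_rot: [-3.135, -0.0, 0.122]
contact_force: [0.4, -0.0, -7.2]
opening: 0.0132
```

```bash
python3 - <<'E'
from h import *
goto(.5032,.0127,.1273,.1196)
snap('wrist','w7.png'); snap('side','s7.png')
P=dict(hold=(.526,.0155,np.radians(6.85)))
overlay('wrist','pics/w7.png','pics/w7o.png',(140,0,540,300),2,**P)
overlay('side','pics/s7.png','pics/s7o.png',(250,150,450,300),4,**P)
E
```

```text
now [0.5009 0.0133 0.1569] rot [-3.1353e+00 -3.0000e-04  1.2160e-01] tool shift [0.0022 0.0011 0.0296] twist 0.002 t 9.1
```

View pics/w7o.png

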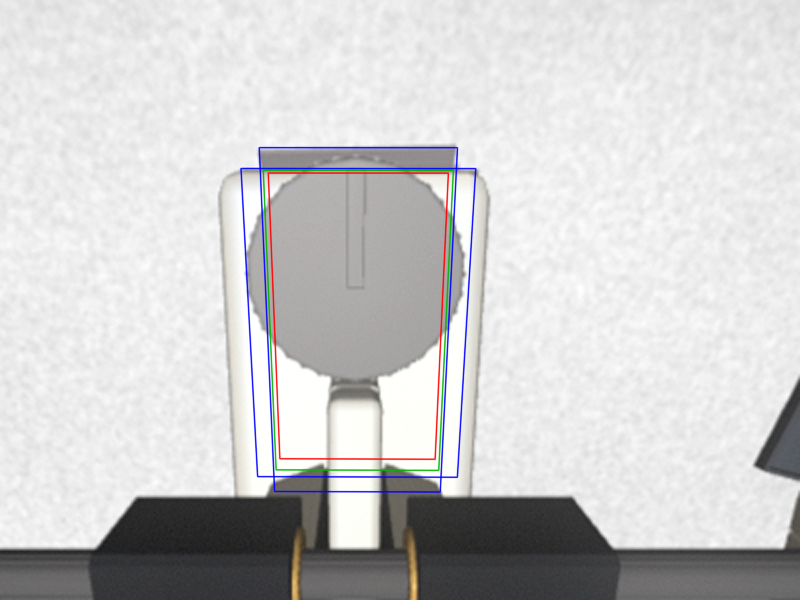

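View pics/s7o.png

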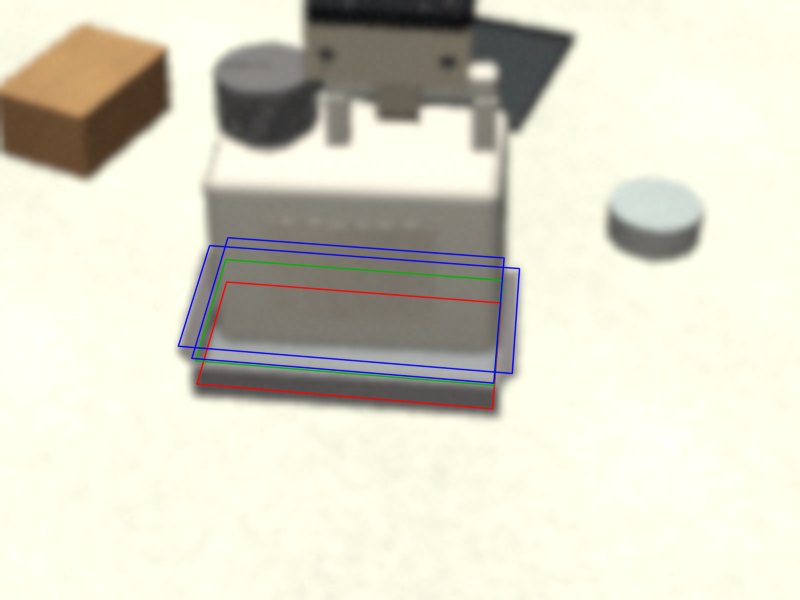

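The holder fit in the wrist view is now exact: the flare spans 259–457 at row 148. I continue down.

Emit:
{"name": "carry_out", "arguments": {"targets": [[[0.001,0.001,0.01],0],[[0,0,0.01],0],[[0,0,0.007],0],[[0,0,0],0]]}}

```text
time: 9.7
tool_pos: [0.5044, 0.0125, 0.1302]
tool_rot: [-3.136, -0.007, 0.121]
contact_force: [0.2, -0.2, -6.6]
opening: 0.0135
```

Emit:
{"name": "carry_out", "arguments": {"targets": [[[0,0,0.003],0],[[0,0,0.002],0],[[0,0,0],0]]}}

```text
time: 10.07
tool_pos: [0.5045, 0.0125, 0.1287]
tool_rot: [-3.137, -0.009, 0.122]
contact_force: [1.2, -0.1, -5.2]
opening: 0.0136
```

Emit:
{"name": "carry_out", "arguments": {"targets": [[[0,0,0.003],0],[[0,0,0.003],0],[[0,0,0.001],0]]}}

```text
time: 10.45
tool_pos: [0.5036, 0.0124, 0.127]
tool_rot: [-3.139, -0.011, 0.123]
contact_force: [-1.2, 1.4, -1.8]
opening: 0.0134
```

Emit:
{"name": "carry_out", "arguments": {"targets": [[[0,0,0.001],0],[[0,0,0],0],[[0,0,0],0],[[0,0,0],0]], "fingers": 0.5}}

```text
time: 10.95
tool_pos: [0.5048, 0.0122, 0.1262]
tool_rot: [-3.139, -0.013, 0.122]
contact_force: [0.4, -0.1, -1.1]
opening: 0.0448
```

```bash
python3 - <<'E'
from h import *
goto(.5036,.0124,.127,.1196)
snap('wrist','w8.png'); snap('side','s8.png')
P=dict(hold=(.526,.0155,np.radians(6.85)),jug=(.526,.0155,np.radians(6.85),.004))
overlay('wrist','pics/w8.png','pics/w8o.png',(140,0,540,300),2,**P)
overlay('side','pics/s8.png','pics/s8o.png',(250,150,450,300),4,**P)
E
```

```text
now [0.5048 0.0122 0.1262] rot [-3.1393 -0.0132  0.1224] tool shift [-0.0011 -0.0004 -0.0008] twist 0.0028 t 10.95
```

View pics/w8o.png

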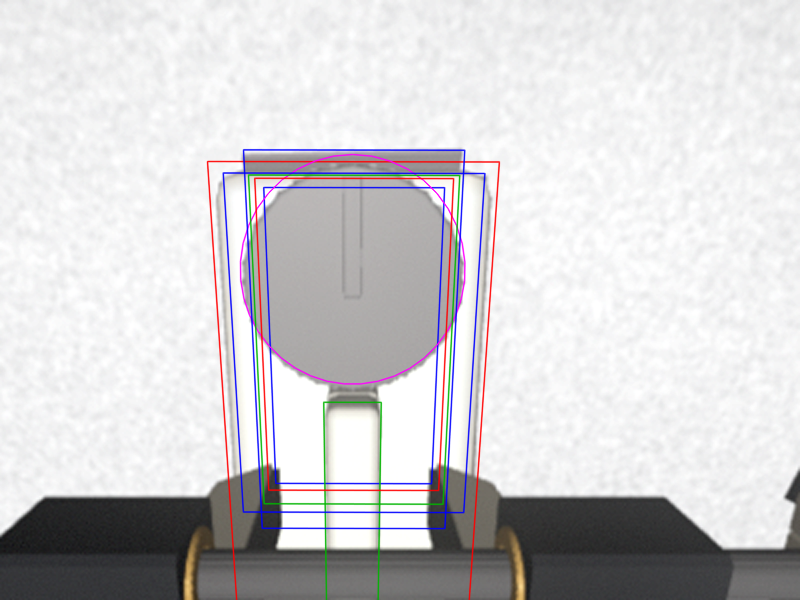

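View pics/s8o.png

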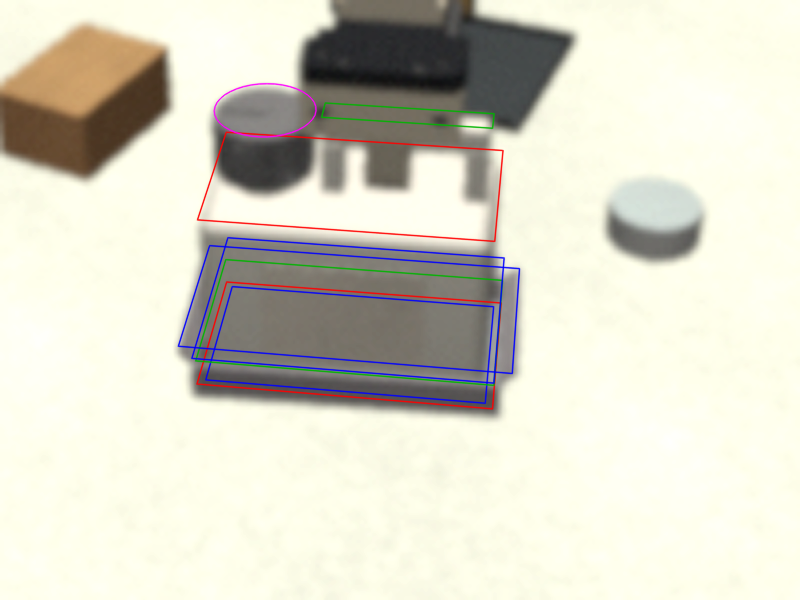

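The jug stands in the holder and is released. Next I raise, move over the cap and look.

Emit:
{"name": "carry_out", "arguments": {"targets": [[[0,0,0],0],[[0,0,-0.015],0],[[0,0,-0.025],0],[[0,0,-0.025],0],[[0,0,-0.015],0],[[0,0,0],0]], "fingers": 0}}

```text
time: 11.8
tool_pos: [0.5042, 0.0118, 0.2126]
tool_rot: [-3.14, -0.016, 0.122]
contact_force: [0.3, -0.2, -0.5]
opening: 0.0915
```

```bash
python3 - <<'E'
from h import *
goto(.5717,.021,.2,.1196)
snap('wrist','w9.png'); snap('side','s9.png')
P=dict(hold=(.526,.0155,np.radians(6.85)),jug=(.526,.0155,np.radians(6.85),.004))
overlay('wrist','pics/w9.png','pics/w9o.png',(140,0,540,300),2,**P)
overlay('side','pics/s9.png','pics/s9o.png',(250,150,450,300),4,**P)
E
```

```text
now [0.5042 0.0118 0.2126] rot [-3.1401 -0.0161  0.1224] tool shift [ 0.0679 -0.0009  0.0137] twist 0.0028 t 11.8
```

View pics/w9o.png

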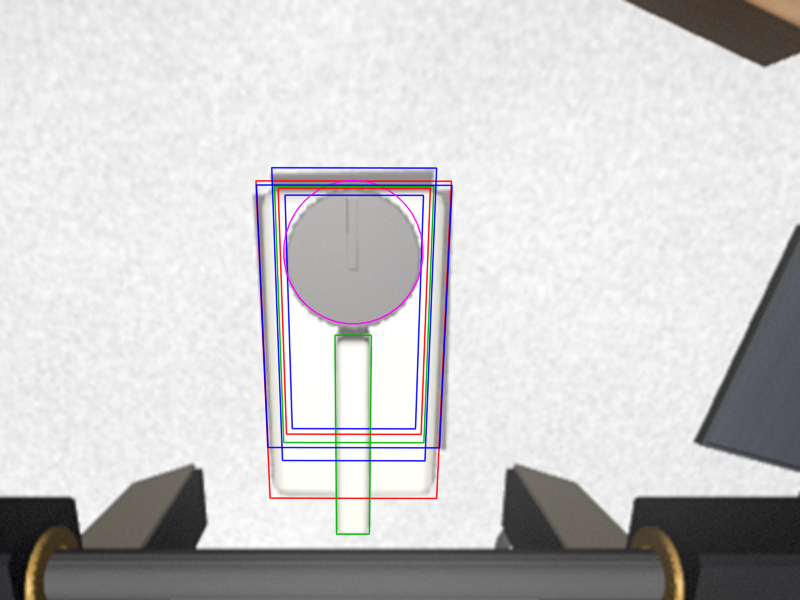

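View pics/s9o.png

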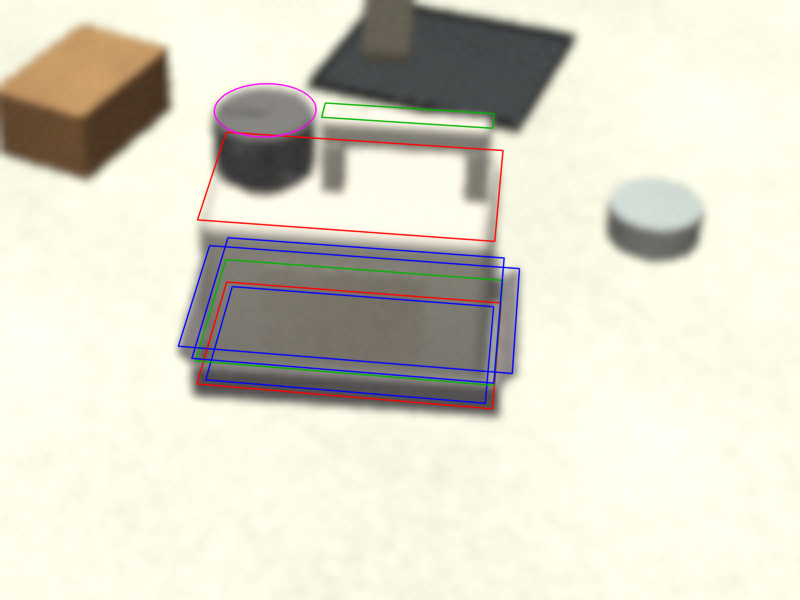

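Emit:
{"name": "carry_out", "arguments": {"targets": [[[0.02,0,0],0],[[0.025,0,0],0],[[0.019,-0.001,0],0],[[0,0,0],0.14],[[0,0,0],0.14],[[0,0,0],0.14],[[0,0,0],0.14],[[0,0,0],0]]}}

```text
time: 12.9
tool_pos: [0.565, 0.0213, 0.2037]
tool_rot: [-3.138, 0.005, -0.454]
contact_force: [0.2, 0.2, 0.8]
opening: 0.092
```

```bash
python3 - <<'E'
from h import *
goto(.571,.021,.124,-.44)
E
```

```text
now [0.565  0.0213 0.2037] rot [-3.1379  0.0046 -0.454 ] tool shift [ 0.0059 -0.0021  0.0797] twist -0.014 t 12.9
```

Emit:
{"name": "carry_out", "arguments": {"targets": [[[0.005,-0.002,0.01],-0.01],[[0,0,0.012],0],[[0,0,0.008],0],[[0,0,0],0]]}}

```text
time: 13.4
tool_pos: [0.5697, 0.0212, 0.1697]
tool_rot: [-3.139, 0.008, -0.437]
contact_force: [-0.1, 0.4, 0.2]
opening: 0.0919
```

```bash
python3 - <<'E'
from h import *
goto(.571,.021,.124,-.44)
snap('wrist','w10.png'); 
P=dict(jug=(.526,.0155,np.radians(6.85),.004))
overlay('wrist','pics/w10.png','pics/w10o.png',(140,100,540,400),2,**P)
E
```

```text
now [0.5697 0.0212 0.1697] rot [-3.1389  0.0079 -0.4374] tool shift [ 0.0016 -0.0003  0.0457] twist 0.0026 t 13.4
```

View pics/w10o.png

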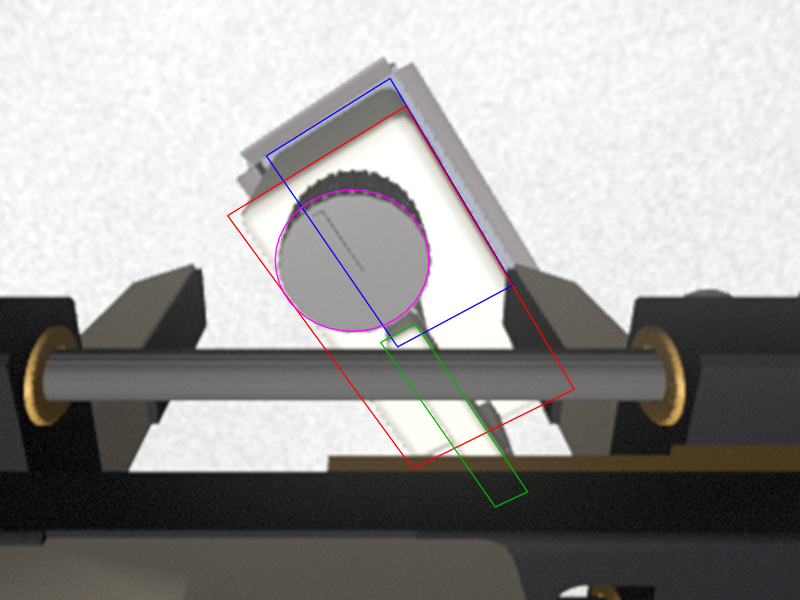

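The overlay lies exactly on the cap, at (353,261), centred between the fingers. I descend to grip its solid top.

Emit:
{"name": "carry_out", "arguments": {"targets": [[[0.001,0,0.015],0],[[0,0,0.015],0],[[0,0,0.008],0],[[0,0,0],0]]}}

```text
time: 13.95
tool_pos: [0.5706, 0.0209, 0.1294]
tool_rot: [-3.139, 0.007, -0.437]
contact_force: [-0.2, -0.9, -0.6]
opening: 0.0915
```

```bash
python3 - <<'E'
from h import *
goto(.5717,.021,.124,-.44)
E
```

```text
now [0.5706 0.0209 0.1294] rot [-3.1387  0.0072 -0.4372] tool shift [ 0.001  -0.0005  0.0054] twist 0.0028 t 13.95
```

Emit:
{"name": "carry_out", "arguments": {"targets": [[[0.001,0,0.005],0],[[0,0,0],0],[[0,0,0],0],[[0,0,0],0],[[0,0,0],0],[[0,0,0],0],[[0,0,0],0]], "fingers": 1, "grip_force": 55}}

```text
time: 14.82
tool_pos: [0.5723, 0.0202, 0.1252]
tool_rot: [-3.138, 0.005, -0.437]
contact_force: [-0.5, -0.6, 0.3]
opening: 0.051
```

Emit:
{"name": "carry_out", "arguments": {"targets": [[[0,0,0],0],[[0,0,0.003],0],[[0,0,0.003],0],[[0,0,0.002],0]]}}

```text
time: 15.32
tool_pos: [0.5725, 0.0201, 0.1212]
tool_rot: [-3.138, 0.002, -0.437]
contact_force: [-4.5, -0.7, 11.6]
opening: 0.0509
```

Emit:
{"name": "carry_out", "arguments": {"targets": [[[0,0,0.003],0],[[0,0,0.003],0],[[0,0,0.002],0]]}}

```text
time: 15.7
tool_pos: [0.5726, 0.0201, 0.119]
tool_rot: [-3.137, -0.002, -0.436]
contact_force: [-5.6, -0.5, 14.4]
opening: 0.0509
```

Emit:
{"name": "carry_out", "arguments": {"targets": [[[0,0,0.0018],-0.06],[[0,0,0.0018],-0.1],[[0,0,0.0018],-0.1]]}}

```text
time: 16.08
tool_pos: [0.5753, 0.0205, 0.1205]
tool_rot: [-3.136, -0.013, -0.169]
contact_force: [-3.0, 2.7, 11.1]
opening: 0.0506
```

Emit:
{"name": "carry_out", "arguments": {"targets": [[[-0.001,0,0.004],0],[[0,0,0.004],0],[[0,0,0.003],-0.03]]}}

```text
time: 16.45
tool_pos: [0.576, 0.0209, 0.1174]
tool_rot: [-3.136, -0.021, -0.137]
contact_force: [-7.5, 1.9, 22.3]
opening: 0.0508
```

Emit:
{"name": "carry_out", "arguments": {"targets": [[[-0.002,0,0.0025],-0.1],[[-0.001,0,0.0035],-0.1],[[-0.001,0,0.0035],-0.1]]}}

```text
time: 16.82
tool_pos: [0.5754, 0.0218, 0.1174]
tool_rot: [3.138, -0.035, 0.172]
contact_force: [-8.1, 0.6, 24.1]
opening: 0.0508
```

Emit:
{"name": "carry_out", "arguments": {"targets": [[[-0.002,0,0.002],-0.11],[[-0.001,0,0.003],-0.11],[[-0.001,0,0.003],-0.11]]}}

```text
time: 17.2
tool_pos: [0.5748, 0.0227, 0.1177]
tool_rot: [3.123, -0.044, 0.513]
contact_force: [-5.6, 2.1, 17.5]
opening: 0.0508
```

```bash
python3 - <<'E'
from h import *
s=tool()[2]; print(s['torque'],s['contact_force'])
snap('wrist','w11.png'); snap('side','s11.png')
P=dict(jug=(.526,.0155,np.radians(6.85),.004))
overlay('wrist','pics/w11.png','pics/w11o.png',(140,100,540,400),2)
overlay('side','pics/s11.png','pics/s11o.png',(250,150,450,300),4)
E
```

```text
[ 0.55043978  1.05845511 -0.0888522 ] [-5.56126486  2.08560714 17.4947892 ]
```

View pics/w11o.png

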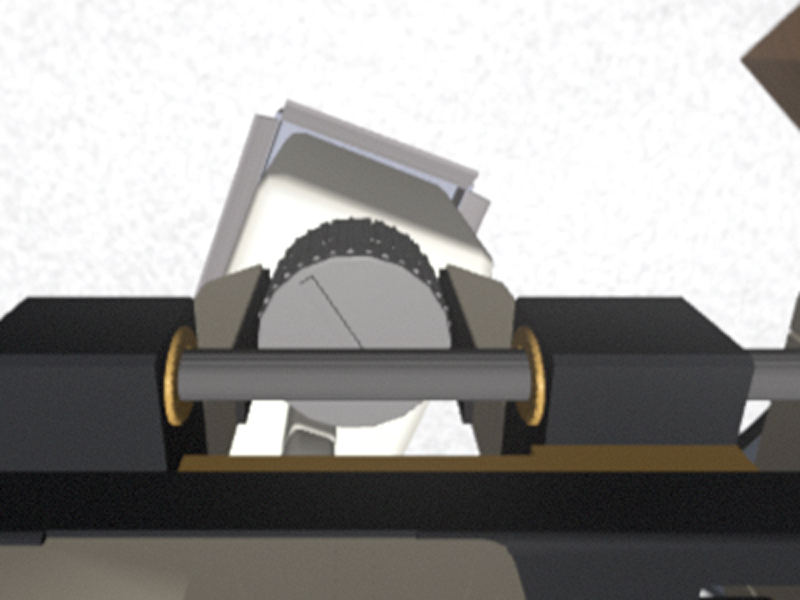

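View pics/s11o.png

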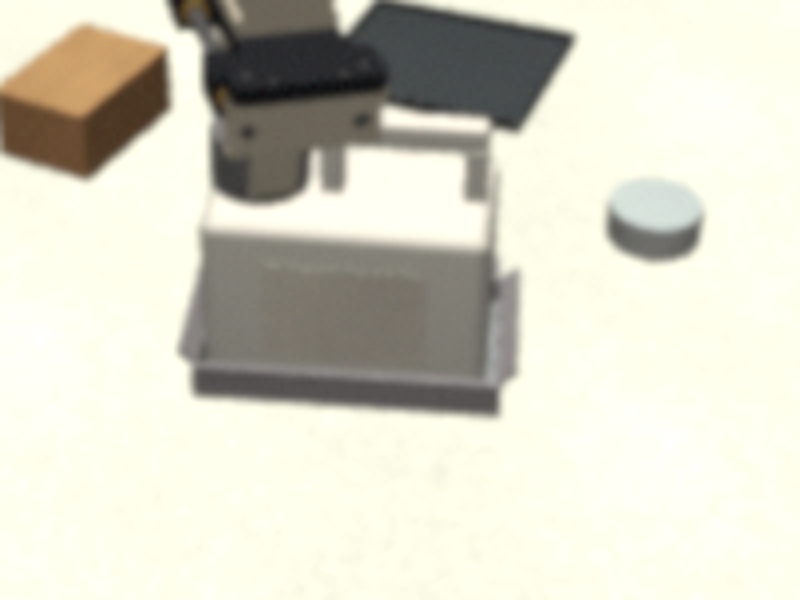

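The rib has the same direction in the hand as before the turn, so the cap has not slipped, and the hand has turned about 54°. I'll turn a little more and then lift.

Emit:
{"name": "carry_out", "arguments": {"targets": [[[-0.002,0,0.002],-0.1],[[0,0,-0.002],0],[[0,0,-0.003],0],[[0,0,-0.004],0]]}}

```text
time: 17.8
tool_pos: [0.5738, 0.0224, 0.131]
tool_rot: [3.114, -0.047, 0.616]
contact_force: [-0.9, -0.6, -1.3]
opening: 0.0508
```

Emit:
{"name": "carry_out", "arguments": {"targets": [[[0,0,-0.008],0],[[0,0,-0.012],0],[[0,0,-0.015],0],[[0,0,-0.02],0],[[0,0,-0.02],0],[[0,0,0],0]]}}

```text
time: 18.55
tool_pos: [0.5703, 0.0223, 0.2115]
tool_rot: [3.113, -0.05, 0.616]
contact_force: [-0.9, 0.8, -0.8]
opening: 0.0508
```

```bash
python3 - <<'E'
from h import *
s=tool()[2]; print(s['torque'],s['contact_force'],s['qpos'])
snap('wrist','w12.png'); snap('side','s12.png')
overlay('wrist','pics/w12.png','pics/w12o.png',(140,100,540,400),2)
overlay('side','pics/s12.png','pics/s12o.png',(250,120,450,270),4)
goto(.5345+.0025,-.304+.0025,.21,-.144)
E
```

```text
[0.00445183 0.00204967 0.00907619] [-0.86381139  0.78773655 -0.7660808 ] [-0.10138182  0.4050139   1.47286792  0.01163662  1.20744096  0.849941  ]
now [0.5693 0.0223 0.2094] rot [ 3.1153 -0.0466  0.6163] tool shift [-0.2133  0.2458 -0.0041] twist 0.7603 t 18.65
```

View pics/w12o.png

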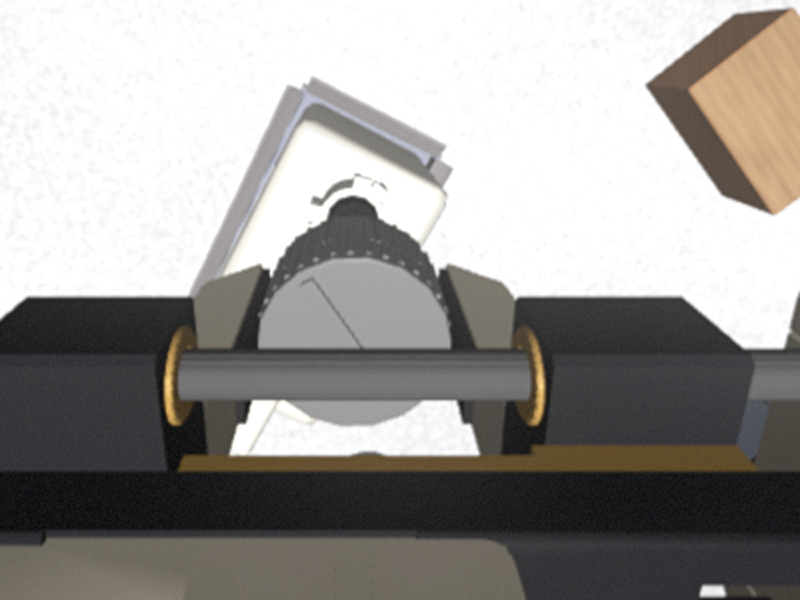

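View pics/s12o.png

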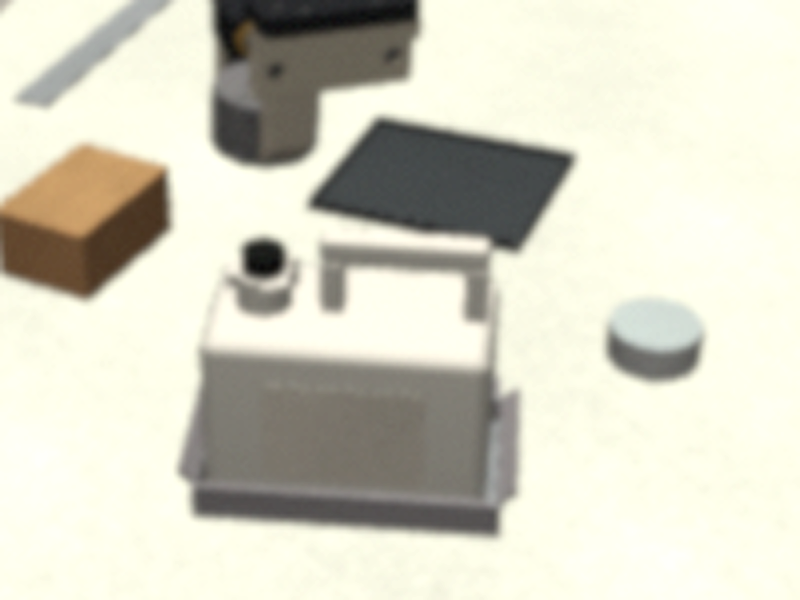

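The cap is off and held, and the open jug stands in the holder. Next I go over the tray.

Emit:
{"name": "carry_out", "arguments": {"targets": [[[-0.02,0.024,0],0],[[-0.03,0.035,0],0],[[-0.03,0.035,0],0],[[-0.03,0.035,0],0],[[-0.03,0.035,0],0],[[-0.03,0.035,0],0],[[-0.02,0.024,0],0],[[-0.01,0.012,0],0],[[0,0,0],0]]}}

```text
time: 19.77
tool_pos: [0.5377, -0.2916, 0.1951]
tool_rot: [3.131, -0.039, 0.618]
contact_force: [0.2, 0.3, 0.1]
opening: 0.0507
```

```bash
python3 - <<'E'
from h import *
goto(.537,-.3015,.2,1.427)
E
```

```text
now [ 0.5377 -0.2916  0.1951] rot [ 3.1307 -0.0395  0.6178] tool shift [-0.0061  0.0078 -0.0051] twist -0.8092 t 19.77
```

Emit:
{"name": "carry_out", "arguments": {"targets": [[[-0.006,0.008,0],-0.13],[[0,0,0],-0.16],[[0,0,0],-0.16],[[0,0,0],-0.16],[[0,0,0],-0.16],[[0,0,0],-0.03],[[0,0,0],0]]}}

```text
time: 20.65
tool_pos: [0.5392, -0.2902, 0.1936]
tool_rot: [3.109, -0.025, 1.45]
contact_force: [0.5, 0.6, 0.7]
opening: 0.0509
```

```bash
python3 - <<'E'
from h import *
goto(.537,-.3015,.1,1.427)
snap('wrist','w13.png'); snap('side','s13.png')
P=dict(tray=(.537,-.3015,np.radians(-8.25)))
overlay('wrist','pics/w13.png','pics/w13o.png',(140,100,540,400),2,**P)
overlay('side','pics/s13.png','pics/s13o.png',(280,80,480,230),4,tray=(.5345,-.304,np.radians(-8.25)))
E
```

```text
now [ 0.5392 -0.2902  0.1936] rot [ 3.109  -0.0246  1.4499] tool shift [-0.0138 -0.0039  0.0932] twist 0.0229 t 20.65
```

View pics/w13o.png

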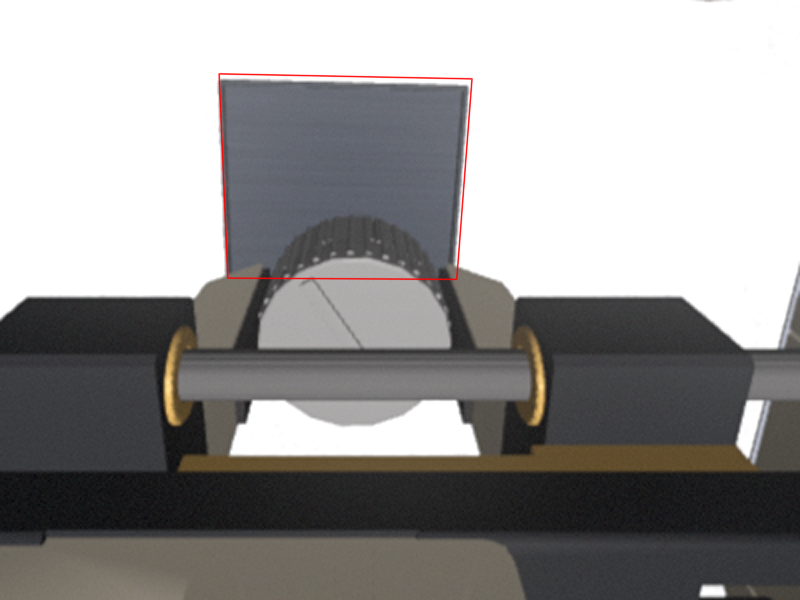

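View pics/s13o.png

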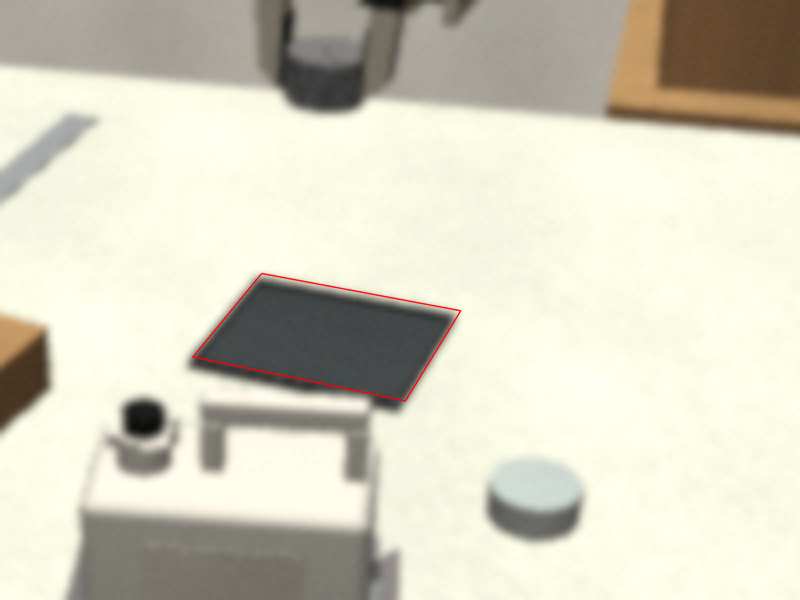

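The tray fits in the wrist view. Its visible corners are at (220,80) and (468,85), within 2–3 px of the overlay. I lower the cap.

Emit:
{"name": "carry_out", "arguments": {"targets": [[[-0.013,-0.004,0.01],0.02],[[0,0,0.02],0],[[0,0,0.025],0],[[0,0,0.025],0],[[0,0,0.015],0],[[0,0,0],0]]}}

```text
time: 21.5
tool_pos: [0.5344, -0.3054, 0.0926]
tool_rot: [3.111, -0.025, 1.418]
contact_force: [0.7, 0.4, 0.2]
opening: 0.051
```

```bash
python3 - <<'E'
from h import *
goto(.5365,-.302,.012,1.427)
E
```

```text
now [ 0.5344 -0.3054  0.0926] rot [ 3.1111 -0.0248  1.4176] tool shift [ 0.0017 -0.0009  0.0806] twist -0.0094 t 21.5
```

Emit:
{"name": "carry_out", "arguments": {"targets": [[[0.001,0,0.015],0],[[0,0,0.02],0],[[0,0,0.018],0],[[0,0,0.01],0],[[0,0,0],0]]}}

```text
time: 22.12
tool_pos: [0.5383, -0.3046, 0.0289]
tool_rot: [3.106, -0.022, 1.416]
contact_force: [0.8, -0.5, -0.1]
opening: 0.0509
```

```bash
python3 - <<'E'
from h import *
goto(.5365,-.302,.012,1.427)
snap('wrist','w14.png'); snap('side','s14.png')
overlay('wrist','pics/w14.png','pics/w14o.png',(140,100,540,400),2)
overlay('side','pics/s14.png','pics/s14o.png',(280,80,480,230),4,tray=(.5345,-.304,np.radians(-8.25)))
E
```

```text
now [ 0.5383 -0.3046  0.0289] rot [ 3.1062 -0.0221  1.4164] tool shift [ 0.0019 -0.0028  0.0169] twist -0.0106 t 22.12
```

View pics/w14o.png

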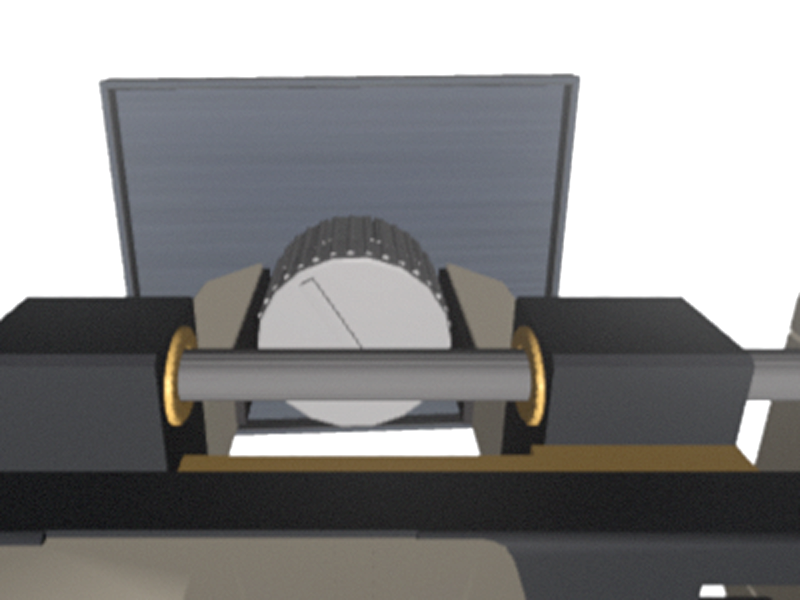

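View pics/s14o.png

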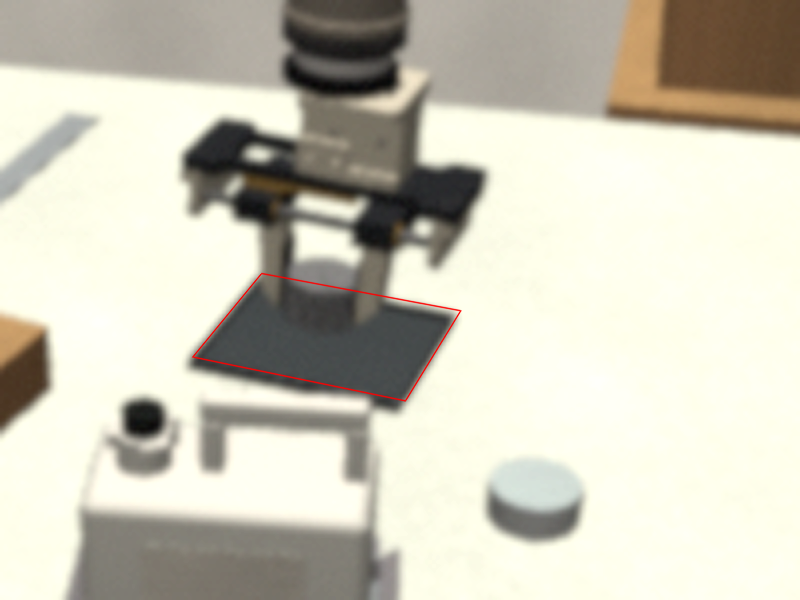

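```bash
python3 - <<'E'
from h import *
for uv in [(103,82),(578,77),(345,430)]:
    print((rayT((140+uv[0]/2,100+uv[1]/2),.02)*1000).round(1))
E
```

```text
[ 61.9 -77.4  20. ]
[63.3 68.8 20. ]
[-66.8  -3.5  20. ]
```

In the tool frame the tray spans x −67 to 63 mm and y −77 to 69 mm, so the cap is within 5 mm of its centre. I lower to contact.

Emit:
{"name": "carry_out", "arguments": {"targets": [[[-0.002,-0.004,0.009],0],[[0,0,0.005],0],[[0,0,0],0]]}}

```text
time: 22.6
tool_pos: [0.5354, -0.3068, 0.0162]
tool_rot: [3.103, -0.02, 1.416]
contact_force: [-0.0, -0.3, 0.2]
opening: 0.0503
```

Emit:
{"name": "carry_out", "arguments": {"targets": [[[0,0,0.004],0],[[0,0,0.002],0],[[0,0,0],0]]}}

```text
time: 22.98
tool_pos: [0.5358, -0.3067, 0.0107]
tool_rot: [3.102, -0.02, 1.416]
contact_force: [-1.2, -0.2, 2.4]
opening: 0.0505
```

Emit:
{"name": "carry_out", "arguments": {"targets": [[[0,0,0.002],0],[[0,0,0.001],0]]}}

```text
time: 23.22
tool_pos: [0.5359, -0.3066, 0.0105]
tool_rot: [3.102, -0.019, 1.417]
contact_force: [-3.3, 1.2, 7.1]
opening: 0.051
```

Emit:
{"name": "carry_out", "arguments": {"targets": [[[0,0,-0.0005],0],[[0,0,0],0],[[0,0,0],0],[[0,0,0],0]], "fingers": 0.25}}

```text
time: 23.72
tool_pos: [0.5363, -0.3068, 0.0109]
tool_rot: [3.101, -0.019, 1.417]
contact_force: [0.0, -0.6, -0.1]
opening: 0.0685
```

```bash
python3 - <<'E'
from h import *
snap('wrist','w15.png'); snap('side','s15.png')
overlay('wrist','pics/w15.png','pics/w15o.png',(140,100,540,400),2)
overlay('side','pics/s15.png','pics/s15o.png',(280,80,480,230),4)
E
```

```text
(no output)
```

View pics/w15o.png

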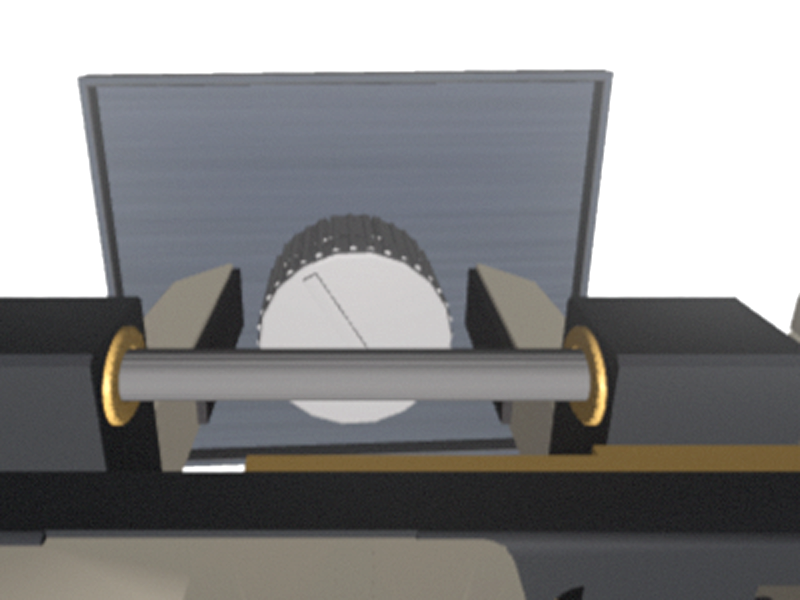

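View pics/s15o.png

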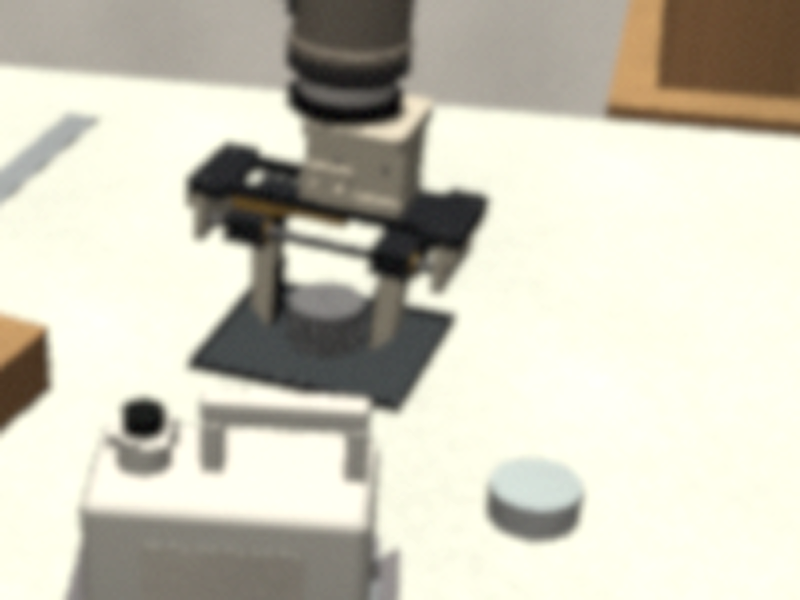

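The cap is released on the tray floor and is clear of both fingers. I retreat upward.

Emit:
{"name": "carry_out", "arguments": {"targets": [[[0,0,-0.01],0],[[0,0,-0.02],0],[[0,0,-0.03],0],[[0,0,-0.04],0],[[0,0,-0.04],0],[[0,0,-0.04],0],[[0,0,-0.02],0],[[-0.04,0,0],0],[[-0.04,0,0],0],[[0,0,0],0]]}}

```text
time: 25.08
tool_pos: [0.515, -0.39, 0.2237]
tool_rot: [3.095, -0.015, 1.418]
contact_force: [0.6, 0.2, 1.1]
opening: 0.0688
```

```bash
python3 - <<'E'
from h import *
print(tool()[0],tool()[2]['contact_force'])
snap('wrist','w16.png'); snap('side','s16.png'); snap('top','t16.png')
P=dict(tray=(.536,-.3025,np.radians(-8.25)),hold=(.526,.0155,np.radians(6.85)))
overlay('wrist','pics/w16.png','pics/w16o.png',(120,0,520,300),2,tray=P['tray'])
overlay('side','pics/s16.png','pics/s16o.png',(230,100,430,300),3)
overlay('top','pics/t16.png','pics/t16o.png',(240,90,500,290),3)
E
```

```text
[ 0.51503191 -0.39004379  0.22368318] [0.57926697 0.16350532 1.07745392]
```

View pics/w16o.png

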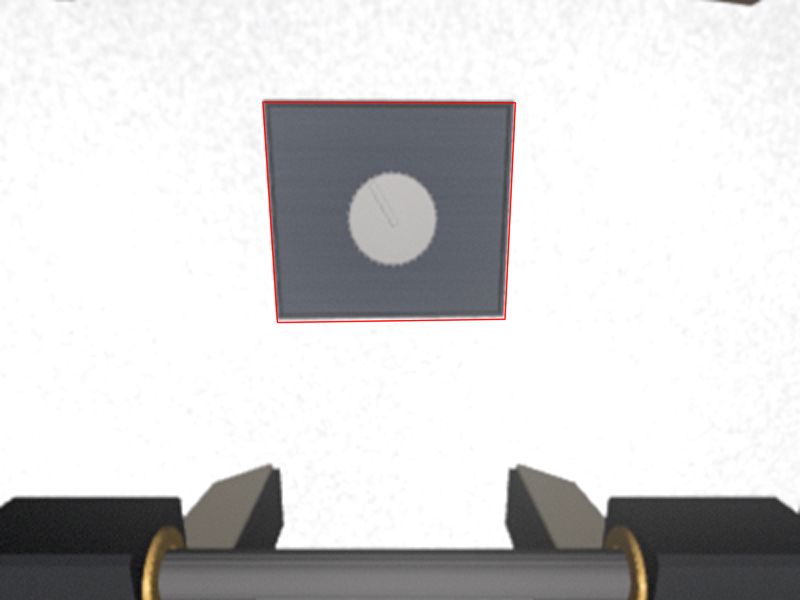

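View pics/s16o.png

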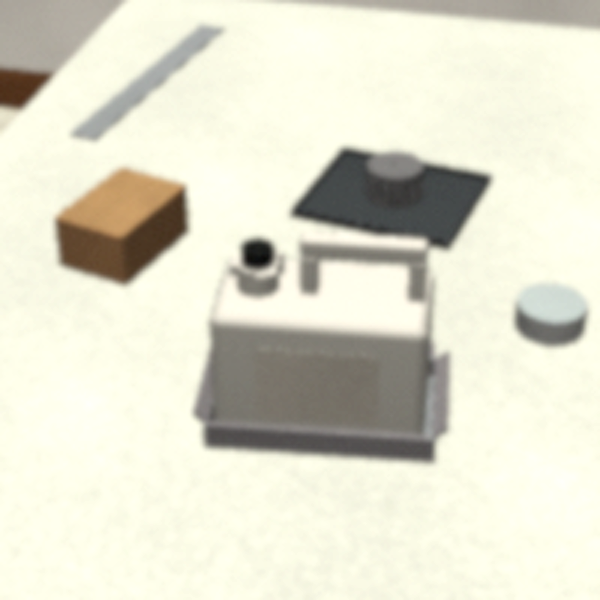

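View pics/t16o.png

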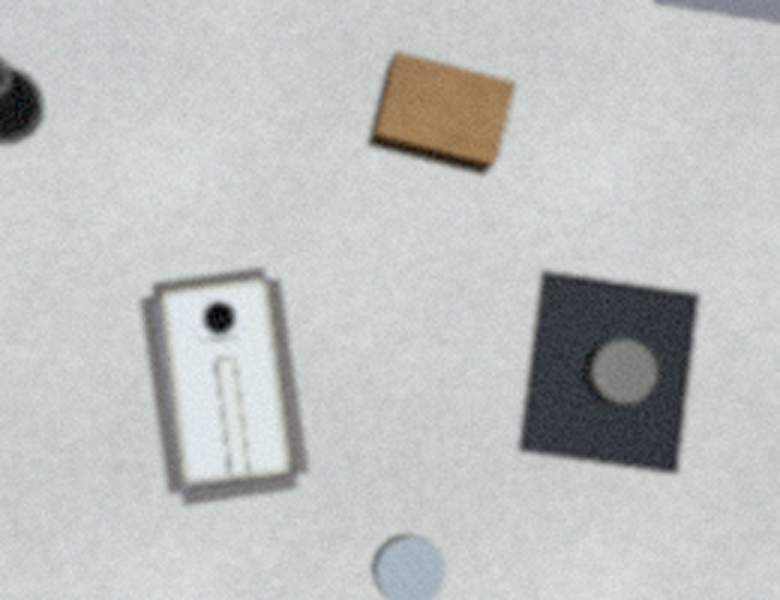

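The wrist view shows the cap flat at (393,218), near the centre of the tray. The top view shows the open jug square in the holder at (225,385), and the carton and tin in place with the cone at the picture's edge. I hand in.

```bash
python3 - <<'E'
from h import *
print(order.hand_in())
E
```

```text
the job is handed in; nothing more can be done
None
```

I lifted the jug by its handle, set it down in the holder and let go of it. I then pressed the cap down and turned it about 60° anticlockwise. It came free without slipping in the fingers. I set it open side down in the tray and drew the arm back. The job was handed in at about 25 s of the 59 s.

**Last checks:**
- **Jug:** the top and side views show it open and upright, square in the holder.
- **Cap:** the wrist view shows it flat on the tray floor, within about 1 cm of the centre. The fingers were clear of it.
- **Bystanders:** the carton and tin looked untouched. The cone was only partly in the last picture.

**What disagreed:** the cameras differed by 2–4 mm, more for the side camera, so I trusted the wrist view for the close work. The tool also picked up a tilt of up to about 0.055 rad during the pressing and turning, and I could not correct it. I judged that the jug was fully down and the cap flat from the pictures and contact forces, not from a direct reading.

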